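Push out a washer and point out the short drawer pull

ROBOT

A 6-joint arm with a two-finger parallel gripper is mounted at the origin on the work surface. World frame = base frame: x ahead of the robot, y to its left, z up, the work surface at z = 0. Lengths are in m, angles in degrees, forces in N, time in s.
With the tool pointing down it reaches from about 0.25 to 0.85 m from the base axis. Payload 12.5 kg.
Tool frame: the origin (TCP) lies where the fingers leave the gripper's body, on its centre line; the fingertips stand 84 mm ahead of it and the grasp point (between the pads) lies 65 mm ahead of it; z points along the fingers, y is the line along which they close (so a half turn about z gives the same grasp; the last joint's range is limited). The gripper opens to 93 mm and grips with 3 to 60 N. Pads are 15 mm wide; open, the fingers measure 128 mm over their backs; the gripper's body (75 mm by 188 mm) begins 65 mm behind the grasp point.
Start: joints at [64.939, 20.094, 94.641, -0, 65.266, -4.847], TCP at [0.19, 0.516, 0.303] pointing down, gripper open.
Joint ranges: [-157.81, 157.81], [-45, 120.19], [0.68, 151.7], [-89.99, 269.99], [4.06, 180], [-164.3, 164.3]. Speed limits (degrees/s): [127.2, 127.2, 159.86, 180, 180, 180].

INTERFACE

Orientations are given as a 3x3 rotation matrix whose columns are the frame's x, y, z axes.
In Python, from plant import manip gives the robot as it stands.
- The arm moves only by the tool jog_arm, never from a script. Its argument "moves" is one flat list of numbers, 7 for each row, row after row: the shift along the tool's x, y, z in m, then the turn, a rotation vector about the tool's x, y, z in rad, then the closure, from 0 (fully open) to 1 (shut). In form: [tx, ty, tz, wx, wy, wz, hand, tx, ty, tz, wx, wy, wz, hand, ...]. A call has 1 to 12 rows; each row shifts and turns the commanded pose from where the row before left it, along the tool's axes as they then stand; what a row does not reach is not made up. A row lasts 1/10 s, in which the tool goes at most 50 mm and 8.59 degrees, less where a joint would pass 70% of its speed; a pose out of reach is approached as far as the arm can. A call with a gripper value outside its range is refused whole. The fingers move at their own pace and stop on an object; "newtons" is the grip in N (left out, the last holds). Time passes only in rows, so rows that do not move let the fingers close. It gives the time, the measured TCP pose, the force, the opening and the grip force at its end, in the units of the state.
- manip.read_state(): the state, without advancing time (a new reading comes with each control period).
- manip.get_image(name): name is "scene" or "side" or "wrist"; returns the picture (480x640x3 uint8, red, green, blue); there is no depth.
- manip.camera_params(name): a dict with "intrinsics" (3x3 intrinsics, pixels), "k1" (the pictures are not rectified: a ray, as slopes to the right and down, at radius r is drawn at 1 + k1 r^2 times it, then the intrinsics apply), "rvec" (rotation vector, rad) and "tvec" (3), from world to camera coordinates, as OpenCV has them; the wrist camera has in their place "mount" (4x4, takes a point from camera to tool coordinates, whose origin is the TCP and whose axes are the flange's). Camera axes: x right, y down, z forward; pixel columns grow to the right and rows downward; lengths in m; the calibration is good to about 2 mm. A picture is of the moment at which its call begins: read the wrist's pose just before it. camera_params takes no time and is no camera call.
- manip.job_done(): hands the job in; it is judged then, once.
Trained networks look in the newest picture that a camera, given by its name, has taken for a name from the list of things; names that differ only in an ending like _2 or _b are one class to them, and where a whole thing is asked for, a point or a joint stands for the part that bears it (a point fixed in the world has none). Each returns a list of dicts, best first, with "p" (0 to 1); they miss things now and then, are a little off and sometimes report something else, mostly with a low value. They report only what shows in the picture. A call takes as long as a camera call.
- manip.spot_in(label, camera): "rect" ([left, top, width, height] as shares, 0 to 1, of the picture: columns of its width, rows of its height, round what is visible of it).
The state is a dict: "time_s": time; "joints": joint angles; "joint_velocities": joint speeds; "joint_efforts": joint torques, N m; "tcp_pos": TCP position; "tool_rot": TCP orientation; "contact_force": force on the tool from outside, world axes, zero at the start; "moment": the same for the moment, N m; "opening": opening from 0.0 (shut) to 1.0 (fully open); "gripper_force": force on a finger pad.
Only numpy, scipy, OpenCV 4.12 (cv2) and the standard library are available. Lean on these libraries where they do the work, as an engineer would, in place of code of your own. Each camera call takes 0.05 s, during which the arm holds its last target. There are 200 camera calls.

TASK

Your workmate across the bench is about to fit the small drawer pull: push the black dispenser's push plate fully in and let it spring back, so that exactly one washer lands in the dish, then show which pull it is for by pointing at the shorter of the two aluminium drawer pulls, fingertips just above the middle of its bar without touching it. Keep pointing there for two seconds and finish still pointing, hand in place. Grip and lift nothing, and leave the pulls and all the other loose things where they lie.

Things in the scene. Friction and masses are not known exactly. Their poses are not given: they have to be found in the camera images.
- dispenser: black plastic push dispenser of washers, fixed to the glass. Origin on the bench under its magazine tower; x is the push direction, z up. Push plate at x = -72 mm; tower x, y -21 to 21 mm, open top 62 mm high; dish inside x 22 to 79, y -27 to 27 mm, rim 13 mm high. Base 52 mm wide, 14 mm high, from x = -62 mm; a low lever on its +y side reaches y = 36 mm.
- pusher (a joint): travel of the spring-loaded push plate along the dispenser's +x, m: 0 out (at rest), 0.042 fully in against the tower. Needs about 2 N to start and 4.5 N when in. Only the last few mm let the washer drop clear; released, the plate springs back to 0 by itself and the next washer drops down.
- push_face (a point): middle of the outer face of the push plate, where it is pushed; it moves with the plate. Upright black plate 42 mm wide, 8 mm thick, from 14.5 to 51 mm above the bench; this point is 33 mm above the bench and the frame's +x is the push direction.
- dish (a point): middle of the dish floor, 3 mm above the bench, 50 mm beyond the tower's centre on the side away from the push plate
- washer0: steel washer 30 mm across, 4 mm thick, about 20 g, lowest in the magazine: the one that comes out first. Origin in the centre of its underside
- washer1: same washer, second from below; origin in the centre of its underside
- washer2: same washer, third from below
- washer3: same washer, fourth from below
- washer4: same washer, on top of the stack
- short_pull: the shorter aluminium drawer pull, loose, standing on its two feet: straight bar 84 mm long (along its x), 14 mm wide, 7 mm thick, its top 29 mm above the bench, feet 64 mm apart. Origin on the bench under the middle of the bar. Light (35 to 60 g): easily knocked over
- pull_mid (a point): middle of the top face of the shorter pull's bar, 29 mm above the bench; z is up
- long_pull: the longer aluminium drawer pull, loose, same shape and finish: bar 148 mm long (along its x), 14 mm wide, top at 29 mm. Origin on the bench under the middle of the bar
- catch: white nylon double-roller cabinet catch, loose, 53 x 20 mm, 18 mm high; origin in the centre of its underside
- stopper: red silicone bottle stopper, loose, standing on its 35 mm cap, 44 mm high; origin in the centre of its underside
- wrench: chrome adjustable wrench, loose, lying flat, 200 mm long along its x, jaws to +x, 14 mm high; origin near its middle on the bench
- screwdriver: grey-handled screwdriver, loose, 190 mm long along its x, 26 mm high; origin in its middle on the bench
- tape: roll of masking tape lying flat, loose, 100 mm across, 24 mm high; origin in the centre of its underside

How it is judged:
By the outcome, as a careful person would: the job done as asked, in the order asked, and still so for the second after the job is handed in, with the robot touching nothing.
It also fails if it takes over 45 s, if anything falls off the work surface, if the arm or the gripper's body presses on something with over 40 N, if the wrist force passes 120 N, or if a joint passes its speed limit or range.

## Working session

There is one attempt and no reset: what is moved stays moved. The work goes in short steps, Python scripts to look and compute and a tool call to move; the robot and the scene stay as the last step left them, time stands still between calls to the robot, and variables do not carry over. Pictures are saved under pics/ and viewed, at most 10 in all, crops included, and the job is handed in when it is done.

Besides the shell and the picture viewer there is one more tool, called after "Request:" by a JSON object that holds its "fn" and its "kwargs", one argument or row to a line. jog_arm: Moves the arm, as the interface text tells. Its arguments: {"type":"object","properties":{"moves":{"type":"array","items":{"type":"number"}},"newtons":{"type":"number"}},"required":["moves"]}

```bash
mkdir -p pics
cat > h.py <<'E'
import numpy as np, cv2
from plant import manip
def cam(name):
    c=manip.camera_params(name); K=np.array(c["intrinsics"],float)
    if "mount" in c:
        s=manip.read_state(); T=np.eye(4); T[:3,:3]=s["tool_rot"]; T[:3,3]=s["tcp_pos"]
        M=T@np.array(c["mount"]); R=M[:3,:3].T; t=-R@M[:3,3]
    else:
        R=cv2.Rodrigues(np.array(c["rvec"],float))[0]; t=np.array(c["tvec"],float).ravel()
    return K,c["k1"],R,t
def ground(C,uv,z):
    K,k1,R,t=C
    p=cv2.undistortPoints(np.array([[uv]],float),K,np.array([k1,0,0,0.]))[0,0]
    d=R.T@np.array([p[0],p[1],1]); o=-R.T@t
    return (o+d*(z-o[2])/d[2])
def proj(C,P):
    K,k1,R,t=C
    return cv2.projectPoints(np.array(P,float).reshape(-1,3),cv2.Rodrigues(R)[0],t,K,np.array([k1,0,0,0.]))[0].reshape(-1,2)
def snap(name,f):
    C=cam(name); im=manip.get_image(name); cv2.imwrite(f,im[:,:,::-1]); return C,im
E
python3 - <<'E'
from h import *
for n in("scene","side"):
    C,im=snap(n,f"pics/{n}0.png")
    for l in ["dispenser","push_face","short_pull","long_pull","dish"]:
        try:
            for r in manip.spot_in(l,n)[:2]:
                x,y,w,h=np.array(r["rect"])*[640,480,640,480]
                print(n,l,round(r["p"],2),np.round([x,y,w,h]),ground(C,(x+w/2,y+h/2),.02).round(3))
        except Exception as e: print(l,e)
print(manip.read_state()["tool_rot"])
E
```

```text
scene dispenser 0.62 [355. 205.  54.  71.] [0.576 0.228 0.02 ]
scene push_face 0.58 [351. 206.  26.  28.] [0.505 0.203 0.02 ]
scene short_pull 0.75 [116. 216.  34.  21.] [ 0.473 -0.291  0.02 ]
scene long_pull 0.8 [ 82. 254.  78.  40.] [ 0.621 -0.291  0.02 ]
scene dish 0.75 [354. 204.  55.  72.] [0.577 0.228 0.02 ]
side dispenser 0.69 [273. 222.  18.  19.] [0.516 0.196 0.02 ]
side dispenser 0.61 [274. 199.  61.  43.] [0.578 0.211 0.02 ]
side push_face 0.8 [272. 217.  23.  21.] [0.523 0.205 0.02 ]
side short_pull 0.7 [336. 400.  12.  53.] [ 0.458 -0.291  0.02 ]
side long_pull 0.66 [393. 362.  63.  68.] [ 0.617 -0.295  0.02 ]
side long_pull 0.58 [360. 185.  33.  50.] [0.756 0.182 0.02 ]
side dish 0.81 [271. 201.  64.  41.] [0.573 0.209 0.02 ]
side dish 0.52 [392. 269.  71.  70.] [ 0.728 -0.116  0.02 ]
[[-9.38397285e-01  3.45558295e-01  2.15653117e-05]
 [ 3.45558294e-01  9.38397285e-01 -9.12893697e-06]
 [-2.33914099e-05 -1.11449734e-06 -1.00000000e+00]]
```

View pics/scene0.png

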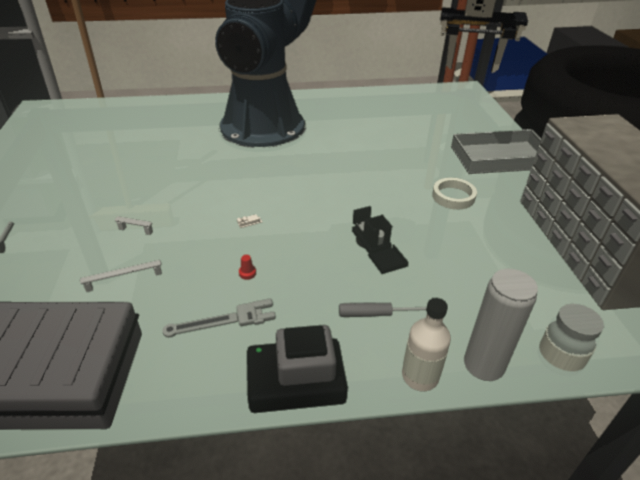

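View pics/side0.png

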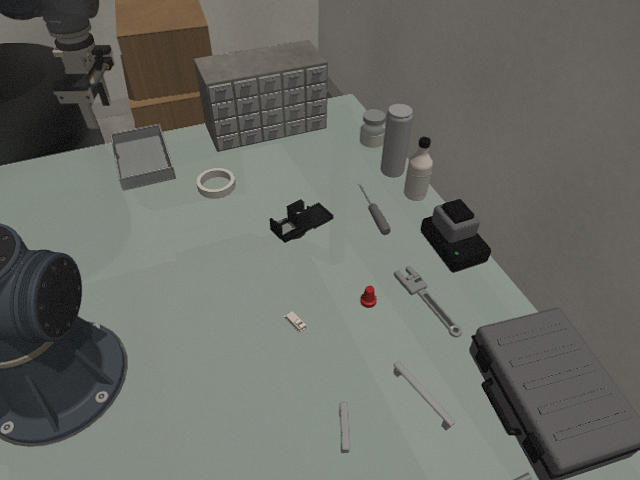

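The scene view shows the dispenser with its push plate at about (362,215), the tower at (380,235) and the dish at (388,260). The short pull is at (133,225) and the long pull at (122,272). The side view agrees, with the short pull at (345,427) and the dispenser at (300,220). Next I'll move nearer, closing the hand on the way.

Request:
{"fn": "jog_arm", "kwargs": {
  "moves": [-0.036, -0.021, 0, 0, 0, 0, 1, -0.036, -0.021, 0, 0, 0, 0, 1, -0.036, -0.021, 0, 0, 0, 0, 1, -0.036, -0.021, 0, 0, 0, 0, 1, -0.036, -0.021, 0, 0, 0, 0, 1, -0.036, -0.021, 0, 0, 0, 0, 1, -0.036, -0.021, 0, 0, 0, 0, 1, -0.036, -0.021, 0, 0, 0, 0, 1, -0.036, -0.021, 0, 0, 0, 0, 1, -0.036, -0.021, 0, 0, 0, 0, 1, 0, 0, 0, 0, 0, 0, 1, 0, 0, 0, 0, 0, 0, 1]
}}

```text
time_s: 1.8
tcp_pos: [0.4554, 0.1942, 0.3026]
tool_rot: [[-0.938, 0.347, -0.0], [0.347, 0.938, 0.0], [0.0, -0.0, -1.0]]
contact_force: [-0.5, 0.0, 0.5]
opening: 0.025
gripper_force: 0.0
```

Run:
```python
from h import *
C,im=snap("wrist","pics/w0.png")
s=manip.read_state(); print(s["time_s"],s["tcp_pos"],s["joints"],s["opening"],s["contact_force"])
print(np.round(manip.camera_params("wrist")["mount"],3))
for l in ["dispenser","push_face","dish"]:
    for r in manip.spot_in(l,"wrist")[:2]:
        print(l,round(r["p"],2),np.round(np.array(r["rect"])*[640,480,640,480]))
```

```text
1.85 [0.45495972 0.19488837 0.30263966] [ 1.77929432e+01  1.43750646e+01  1.02567231e+02  1.34814704e-02
  6.30789263e+01 -5.19770020e+01] 0.012973715397908401 [0.2917115  0.43562822 0.06182874]
[[ 0.    -0.971 -0.24   0.067]
 [ 1.     0.     0.     0.   ]
 [-0.    -0.24   0.971 -0.082]
 [ 0.     0.     0.     1.   ]]
dispenser 0.93 [319. 245.  76.  49.]
dispenser 0.5 [ 91. 273.  46.  37.]
push_face 0.68 [318. 245.  58.  48.]
dish 0.66 [319. 245.  72.  47.]
```

View pics/w0.png

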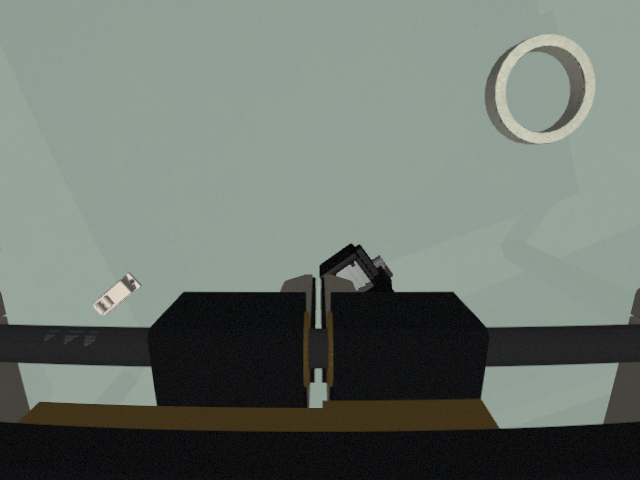

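The wrist view shows the dispenser half hidden behind the gripper, with its plate at about (340,262) and the push direction running down-right. I'll move 13 cm outward and turn by about -35°.

Request:
{"fn": "jog_arm", "kwargs": {
  "moves": [-0.036, 0.024, 0, 0, 0, 0, 1, -0.036, 0.024, 0, 0, 0, 0, 1, -0.036, 0.024, 0, 0, 0, 0, 1, 0, 0, 0, 0, 0, -0.12, 1, 0, 0, 0, 0, 0, -0.12, 1, 0, 0, 0, 0, 0, -0.12, 1, 0, 0, 0, 0, 0, -0.12, 1, 0, 0, 0, 0, 0, -0.13, 1, 0, 0, 0, 0, 0, 0, 1, 0, 0, 0, 0, 0, 0, 1]
}}

```text
time_s: 3.0
tcp_pos: [0.5812, 0.2256, 0.3027]
tool_rot: [[-0.968, -0.252, -0.0], [-0.252, 0.968, -0.0], [0.0, -0.0, -1.0]]
contact_force: [-0.3, 0.8, -0.2]
opening: 0.004
gripper_force: 0.0
```

Run:
```python
from h import *
C,im=snap("wrist","pics/w1.png")
s=manip.read_state(); print(s["time_s"],s["tcp_pos"],s["tool_rot"],s["contact_force"])
np.savez("w1.npz",R=C[2],t=C[3])
for l in ["dispenser","push_face","dish"]:
    for r in manip.spot_in(l,"wrist")[:1]:
        print(l,round(r["p"],2),np.round(np.array(r["rect"])*[640,480,640,480]))
```

```text
3.05 [0.58123439 0.22542713 0.30277711] [[-9.67794039e-01 -2.51743317e-01  1.05069728e-05]
 [-2.51743317e-01  9.67794039e-01 -3.15600838e-06]
 [-9.37408167e-06 -5.69942629e-06 -1.00000000e+00]] [ 0.83388082  0.30648316 -0.47574349]
dispenser 0.84 [281. 125.  70. 154.]
push_face 0.78 [286. 125.  50.  56.]
dish 0.8 [280. 122.  68. 156.]
```

View pics/w1.png

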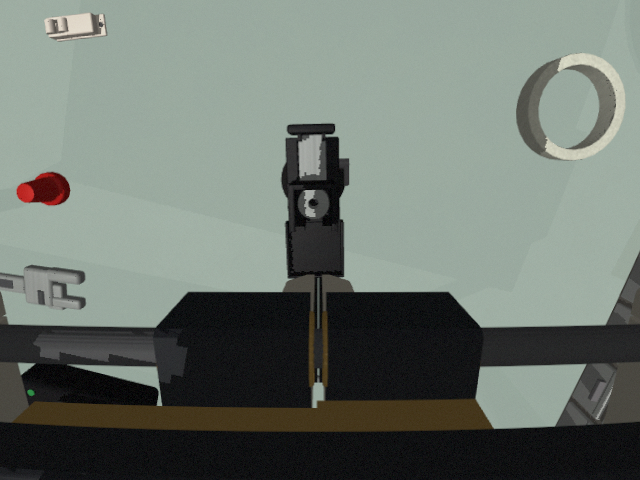

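The wrist view now shows the dispenser nearly aligned with the tool. The plate's top edge is at about (288–335, 124), the hole of the washer on top is at (313,203), and the dish's far rim runs from (288,276) to (343,275).

Run:
```python
from h import *
from scipy.optimize import least_squares
C=cam("wrist")
# local pts -> pixels: plate outer top corners, washer-stack hole (top at ~z .029+), dish far rim corners
P=np.array([[-.072,.021,.051],[-.072,-.021,.051],[.081,.029,.013],[.081,-.029,.013]])
U=np.array([[335.5,125],[287.5,125.5],[343.5,276],[287.5,277]])
def W(q): 
    c,s=np.cos(q[2]),np.sin(q[2]); return np.c_[P[:,0]*c-P[:,1]*s+q[0],P[:,0]*s+P[:,1]*c+q[1],P[:,2]]
r=least_squares(lambda q:(proj(C,W(q))-U).ravel(),[.56,.21,.25])
q=r.x; print(q,np.degrees(q[2]),r.fun.round(1))
s=manip.read_state(); R=s["tool_rot"]; p=s["tcp_pos"]; d=np.array([np.cos(q[2]),np.sin(q[2]),0])
print("tool yaw err deg",np.degrees(q[2]-np.arctan2(-R[1,0],-R[0,0])))
o=np.array([q[0],q[1],0])
for x,z in((-.115,.303),(-.115,.112),(-.072-.0075,.112),(-.03-.0075,.112)):
    print(x,z,(R.T@(o+d*x+[0,0,z]-p)).round(4))
for n in("scene","side"):
    Cn=cam(n)
    print(n,proj(Cn,W(q)).round(), proj(Cn,[o+d*-.072+[0,0,.051],o+d*.05]).round())
```

```text
[0.56661568 0.2174803  0.27555014] 15.78786022153541 [ 0.3 -1.  -0.2 -0.5 -0.7  1.   0.6  1. ]
tool yaw err deg 1.136280606473364
-0.115 0.303 [ 0.1312 -0.0059 -0.0003]
-0.115 0.112 [ 0.1312 -0.0059  0.1907]
-0.07949999999999999 0.112 [ 0.0957 -0.0052  0.1907]
-0.0375 0.112 [ 0.0537 -0.0044  0.1907]
scene [[370. 204.]
 [353. 208.]
 [408. 261.]
 [382. 268.]] [[361. 206.]
 [387. 259.]]
side [[269. 218.]
 [279. 228.]
 [319. 202.]
 [333. 215.]] [[274. 223.]
 [316. 217.]]
```

Request:
{"fn": "jog_arm", "kwargs": {
  "moves": [0.045, -0.002, 0, 0, 0, -0.02, 1, 0.045, -0.001, 0, 0, 0, 0, 1, 0.045, -0.001, 0, 0, 0, 0, 1, 0, 0, 0.04, 0, 0, 0, 1, 0, 0, 0.045, 0, 0, 0, 1, 0, 0, 0.045, 0, 0, 0, 1, 0, 0, 0.04, 0, 0, 0, 1, 0, 0, 0.02, 0, 0, 0, 1, 0, 0, 0, 0, 0, 0, 1, 0, 0, 0, 0, 0, 0, 1]
}}

```text
time_s: 4.2
tcp_pos: [0.4528, 0.1851, 0.1133]
tool_rot: [[-0.962, -0.273, 0.0], [-0.273, 0.962, 0.0], [-0.0, 0.0, -1.0]]
contact_force: [-0.4, 0.3, -0.7]
opening: 0.006
gripper_force: 0.0
```

Run:
```python
from h import *
C,im=snap("wrist","pics/w2.png")
s=manip.read_state(); R=np.array(s["tool_rot"]); p=s["tcp_pos"]; print(s["time_s"],p,s["contact_force"])
q=np.array([.56662,.21748,.27555]); d=np.array([np.cos(q[2]),np.sin(q[2]),0]); o=np.array([q[0],q[1],0])
L=np.array([d,[-d[1],d[0],0],[0,0,1]])
print("local",(L@(p-o)).round(4)); print(R.round(3))
```

```text
4.25 [0.45310839 0.1851927  0.11391916] [-0.19231078 -0.15123956 -0.11185261]
local [-0.118  -0.0002  0.1139]
[[-0.962 -0.273  0.002]
 [-0.273  0.962  0.   ]
 [-0.002  0.    -1.   ]]
```

View pics/w2.png

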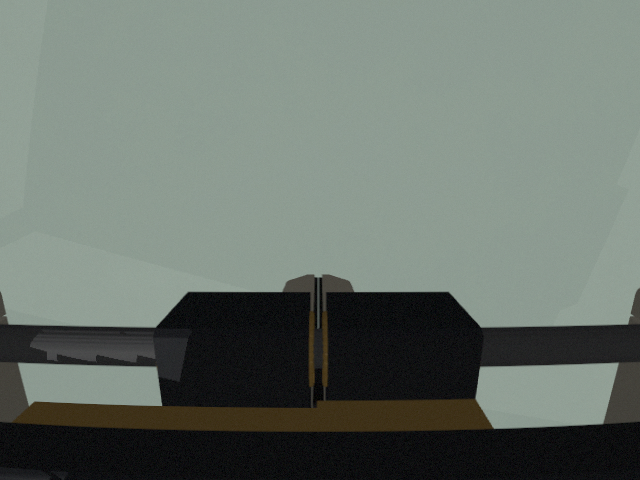

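The wrist view shows only glass, with the closed fingers at (318,285), standing behind the plate and lined up with it. Next I push up to nearly the end of the travel.

Request:
{"fn": "jog_arm", "kwargs": {
  "moves": [-0.02, 0, 0, 0, 0, 0, 1, -0.01, 0, 0, 0, 0, 0, 1, -0.01, 0, 0, 0, 0, 0, 1, -0.01, 0, 0, 0, 0, 0, 1, -0.01, 0, 0, 0, 0, 0, 1, -0.01, 0, 0, 0, 0, 0, 1, -0.005, 0, 0, 0, 0, 0, 1, 0, 0, 0, 0, 0, 0, 1]
}}

```text
time_s: 5.05
tcp_pos: [0.5247, 0.2056, 0.1127]
tool_rot: [[-0.962, -0.274, -0.0], [-0.274, 0.962, -0.0], [0.0, 0.0, -1.0]]
contact_force: [-4.2, -0.7, 2.5]
opening: 0.006
gripper_force: 1.9
```

Request:
{"fn": "jog_arm", "kwargs": {
  "moves": [-0.002, 0, 0, 0, 0, 0, 1, -0.002, 0, 0, 0, 0, 0, 1, -0.001, 0, 0, 0, 0, 0, 1, 0, 0, 0, 0, 0, 0, 1]
}}

```text
time_s: 5.45
tcp_pos: [0.5286, 0.2067, 0.1126]
tool_rot: [[-0.962, -0.274, -0.002], [-0.274, 0.962, -0.001], [0.002, 0.0, -1.0]]
contact_force: [-7.7, -1.2, 4.8]
opening: 0.003
gripper_force: 3.7
```

Request:
{"fn": "jog_arm", "kwargs": {
  "moves": [-0.001, 0, 0, 0, 0, 0, 1, -0.001, 0, 0, 0, 0, 0, 1, 0, 0, 0, 0, 0, 0, 1]
}}

```text
time_s: 5.75
tcp_pos: [0.529, 0.2068, 0.1126]
tool_rot: [[-0.962, -0.274, -0.006], [-0.274, 0.962, -0.002], [0.007, -0.0, -1.0]]
contact_force: [-17.2, -5.2, 13.1]
opening: 0.007
gripper_force: 8.9
```

The force jumped and the position held, so the plate is at its stop. I'll retract straight back and then rise.

Request:
{"fn": "jog_arm", "kwargs": {
  "moves": [0.015, 0, 0, 0, 0, 0, 1, 0.03, 0, 0, 0, 0, 0, 1, 0.04, 0, 0, 0, 0, 0, 1, 0, 0, -0.04, 0, 0, 0, 1, 0, 0, -0.05, 0, 0, 0, 1, 0, 0, -0.05, 0, 0, 0, 1, -0.04, 0, -0.03, 0, 0, 0, 1, -0.045, 0, -0.02, 0, 0, 0, 1, -0.048, 0, 0, 0, 0, 0, 1, -0.03, 0, 0, 0, 0, 0, 1, 0, 0, 0, 0, 0, 0, 1]
}}

```text
time_s: 6.85
tcp_pos: [0.6089, 0.2292, 0.302]
tool_rot: [[-0.962, -0.273, 0.002], [-0.273, 0.962, 0.0], [-0.002, -0.0, -1.0]]
contact_force: [-0.3, 0.5, -0.7]
opening: 0.005
gripper_force: 0.0
```

Run:
```python
from h import *
C,im=snap("wrist","pics/w3.png")
crop=cv2.resize(im[100:300,200:440],None,fx=3,fy=3,interpolation=cv2.INTER_CUBIC); crop=np.clip(crop*1.6,0,255).astype(np.uint8)
cv2.imwrite("pics/w3c.png",crop[:,:,::-1])
s=manip.read_state(); print(s["time_s"],s["tcp_pos"],s["contact_force"])
for l in ["washer0","washer1","push_face"]:
    for r in manip.spot_in(l,"wrist")[:3]:
        print(l,round(r["p"],2),np.round(np.array(r["rect"])*[640,480,640,480]))
q=np.array([.56662,.21748,.27555]); d=np.array([np.cos(q[2]),np.sin(q[2]),0]); o=np.array([q[0],q[1],0])
print(proj(C,[o+d*-.072+[0,0,.051],o+d*.05+[0,0,.005]]).round())
```

```text
6.9 [0.60722972 0.22886698 0.30195594] [-0.29487508 -0.20620071 -0.3229057 ]
washer0 0.93 [304. 157.  30.  29.]
washer0 0.64 [307. 198.  24.  25.]
washer1 0.93 [304. 157.  30.  29.]
washer1 0.64 [307. 198.  24.  25.]
push_face 0.97 [294.  89.  47.  63.]
[[318.  90.]
 [318. 221.]]
```

View pics/w3c.png

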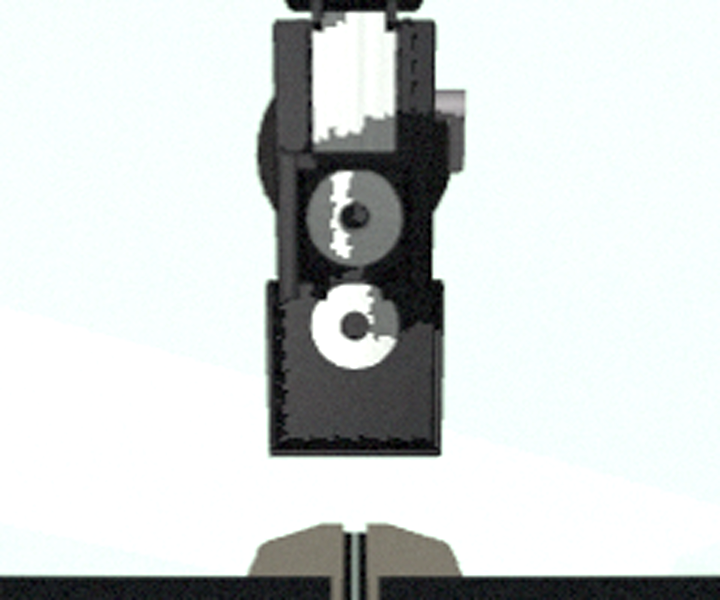

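One washer, still bright, lies flat in the dish at crop position (353,326). The next washer shows in the tower at (353,216), and the plate is back at its rest position (row 90, as predicted). Now I move to the short pull.

Request:
{"fn": "jog_arm", "kwargs": {
  "moves": [0.0163, -0.0387, 0, 0, 0, 0, 1, 0.0163, -0.0387, 0, 0, 0, 0, 1, 0.0163, -0.0387, 0, 0, 0, 0, 1, 0.0163, -0.0387, 0, 0, 0, 0, 1, 0.0163, -0.0387, 0, 0, 0, 0, 1, 0.0163, -0.0387, 0, 0, 0, 0, 1, 0.0163, -0.0387, 0, 0, 0, 0, 1, 0.0163, -0.0387, 0, 0, 0, 0, 1, 0.0163, -0.0387, 0, 0, 0, 0, 1, 0.0163, -0.0387, 0, 0, 0, 0, 1, 0.0163, -0.0387, 0, 0, 0, 0, 1, 0.0163, -0.0387, 0, 0, 0, 0, 1]
}}

```text
time_s: 8.25
tcp_pos: [0.5442, -0.2726, 0.3034]
tool_rot: [[-0.962, -0.274, 0.001], [-0.274, 0.962, -0.0], [-0.001, -0.001, -1.0]]
contact_force: [0.4, 0.2, -0.2]
opening: 0.006
gripper_force: 0.0
```

Request:
{"fn": "jog_arm", "kwargs": {
  "moves": [0, 0, 0, 0, 0, 0, 1, 0, 0, 0, 0, 0, 0, 1]
}}

```text
time_s: 8.45
tcp_pos: [0.5446, -0.2715, 0.303]
tool_rot: [[-0.962, -0.272, 0.0], [-0.272, 0.962, 0.0], [-0.0, 0.0, -1.0]]
contact_force: [-0.4, 0.4, -0.6]
opening: 0.006
gripper_force: 0.0
```

Run:
```python
from h import *
C,im=snap("wrist","pics/w4.png")
s=manip.read_state(); R=np.array(s["tool_rot"]); p=s["tcp_pos"]; print(s["time_s"],p,s["contact_force"])
for l in ["short_pull","long_pull"]:
    for r in manip.spot_in(l,"wrist")[:2]:
        x,y,w,h=np.array(r["rect"])*[640,480,640,480]; g=ground(C,(x+w/2,y+h/2),.029)
        print(l,round(r["p"],2),np.round([x,y,w,h]),g.round(4),(R.T@(g-p)).round(4))
```

```text
8.5 [ 0.5449088  -0.27068831  0.30299642] [-0.12815233  0.53750415 -0.14785237]
short_pull 0.79 [283.  96.  80.  65.] [ 0.4601 -0.2894  0.029 ] [0.0867 0.0051 0.274 ]
long_pull 0.95 [209. 268. 142.  21.] [ 0.6125 -0.2914  0.029 ] [-0.0592 -0.0385  0.274 ]
```

View pics/w4.png

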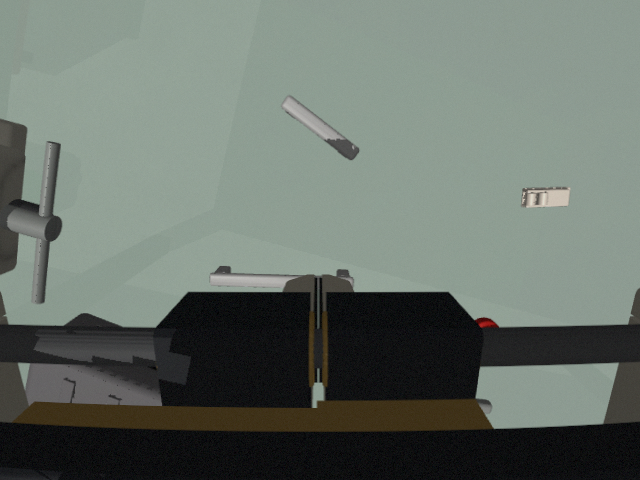

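The short pull's bar runs from (284,98) to (357,155), so its middle is near (320,127). The long pull is at row 280, closer to the gripper. I'll go above the middle and come down.

Request:
{"fn": "jog_arm", "kwargs": {
  "moves": [0.044, 0.0015, 0, 0, 0, 0, 1, 0.0445, 0.0015, 0, 0, 0, 0, 1, 0, 0, 0.04, 0, 0, 0, 1, 0, 0, 0.045, 0, 0, 0, 1, 0, 0, 0.04, 0, 0, 0, 1, 0, 0, 0.025, 0, 0, 0, 1, 0, 0, 0.01, 0, 0, 0, 1, 0, 0, 0.01, 0, 0, 0, 1, 0, 0, 0, 0, 0, 0, 1, 0, 0, 0, 0, 0, 0, 1]
}}

```text
time_s: 9.6
tcp_pos: [0.4599, -0.2929, 0.1338]
tool_rot: [[-0.962, -0.274, 0.001], [-0.274, 0.962, -0.001], [-0.001, -0.001, -1.0]]
contact_force: [0.4, -0.4, 0.1]
opening: 0.002
gripper_force: 0.0
```

Run:
```python
from h import *
p=manip.read_state()["tcp_pos"]; print(p)
tip=np.array(p)-[0,0,.084]
C,im=snap("side","pics/s1.png"); A=im
print(proj(C,[tip,[tip[0],tip[1],.029]]).round())
a=cv2.resize(A[370:480,290:410],None,fx=4,fy=4,interpolation=cv2.INTER_CUBIC)
C,B=snap("scene","pics/s2.png"); print(proj(C,[tip,[tip[0],tip[1],.029]]).round())
b=cv2.resize(B[170:280,90:170],None,fx=4,fy=4,interpolation=cv2.INTER_CUBIC)
cv2.imwrite("pics/ab.png",np.hstack([a,b])[:,:,::-1])
```

```text
[ 0.45989291 -0.29287703  0.13377209]
[[345. 419.]
 [344. 425.]]
[[130. 211.]
 [132. 219.]]
```

View pics/ab.png

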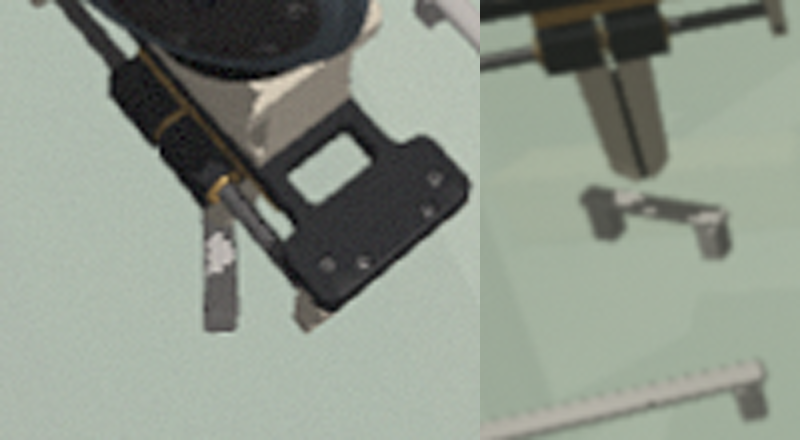

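The side crop shows the bar partly hidden under the hand. The scene crop shows the tips about 1 cm above the bar and perhaps a few mm off the middle. I'll check the bar estimate by overlaying it on the earlier pictures.

Run:
```python
from h import *
C0=cam("wrist"); c=manip.camera_params("wrist")
T=np.eye(4); yaw=np.deg2rad(15.82)
T[:3,:3]=[[-np.cos(yaw),-np.sin(yaw),0],[-np.sin(yaw),np.cos(yaw),0],[0,0,-1]]; T[:3,3]=[.5449,-.2707,.303]
M=T@np.array(c["mount"]); Cw=(C0[0],C0[1],M[:3,:3].T,-M[:3,:3].T@M[:3,3])
e=[ground(Cw,u,.029) for u in((286,98),(355,153))]; m=(e[0]+e[1])/2; d=e[1]-e[0]
print(e,m,np.linalg.norm(d)); d/=np.linalg.norm(d); n=np.array([-d[1],d[0],0])
print("scene/side clicks",ground(cam("scene"),(133.5,220.5),.029),ground(cam("side"),(344.8,426),.029))
P=[m+a*.042*d+b*.007*n for a,b in((1,1),(1,-1),(-1,-1),(-1,1))]
out=[]
for C,f,(x,y) in((Cw,"w4",(270,80)),(cam("scene"),"scene0",(105,200)),(cam("side"),"side0",(310,390))):
    im=cv2.imread(f"pics/{f}.png"); k=4 if f=="w4" else 6; w,h=(100,100) if k==4 else (66.,66.)
    cr=cv2.resize(im[y:y+int(h),x:x+int(w)],(400,400),interpolation=cv2.INTER_CUBIC); s=400/int(w)
    q=lambda p:((p-[x,y]+.5)*s*8).round().astype(np.int32)
    cv2.polylines(cr,[q(proj(C,P))],True,(0,0,255),1,cv2.LINE_AA,3)
    cv2.circle(cr,tuple(int(v) for v in q(proj(C,[m]))[0]),24,(0,255,0),-1,shift=3); out.append(cv2.resize(cr,(266,266)) if 0 else cr[:, :])
cv2.imwrite("pics/ov.png",cv2.resize(np.hstack(out),(798,266),interpolation=cv2.INTER_AREA))
s=manip.read_state(); print("tool offset",(np.array(s["tool_rot"]).T@(m-s["tcp_pos"])).round(4))
```

```text
[array([ 0.44399635, -0.32899282,  0.029     ]), array([ 0.47384954, -0.25415336,  0.029     ])] [ 0.45892295 -0.29157309  0.029     ] 0.08057392788210588
scene/side clicks [ 0.46555686 -0.28974959  0.029     ] [ 0.46009659 -0.29546254  0.029     ]
tool offset [0.0006 0.0018 0.1049]
```

View pics/ov.png

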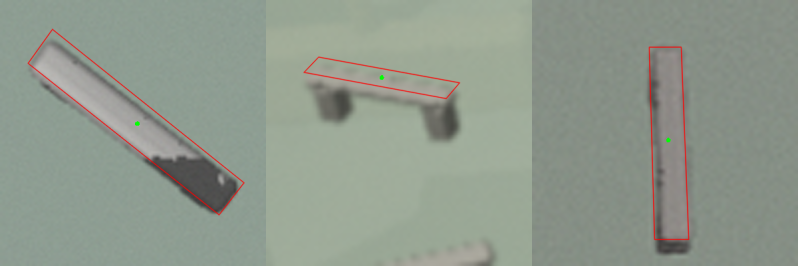

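The overlay agrees with all three pictures to about 2 mm, and the hand is centred to about 1 mm. I'll lower by 11 mm and hold.

Request:
{"fn": "jog_arm", "kwargs": {
  "moves": [-0.001, 0, 0.006, 0, 0, 0, 1, 0, 0, 0.005, 0, 0, 0, 1, 0, 0, 0, 0, 0, 0, 1, 0, 0, 0, 0, 0, 0, 1, 0, 0, 0, 0, 0, 0, 1, 0, 0, 0, 0, 0, 0, 1, 0, 0, 0, 0, 0, 0, 1, 0, 0, 0, 0, 0, 0, 1, 0, 0, 0, 0, 0, 0, 1, 0, 0, 0, 0, 0, 0, 1, 0, 0, 0, 0, 0, 0, 1, 0, 0, 0, 0, 0, 0, 1]
}}

```text
time_s: 10.9
tcp_pos: [0.4603, -0.2925, 0.1217]
tool_rot: [[-0.962, -0.274, -0.0], [-0.274, 0.962, 0.0], [0.0, 0.0, -1.0]]
contact_force: [-0.0, 0.6, 0.2]
opening: 0.003
gripper_force: 0.0
```

Request:
{"fn": "jog_arm", "kwargs": {
  "moves": [0, 0, 0, 0, 0, 0, 1, 0, 0, 0, 0, 0, 0, 1, 0, 0, 0, 0, 0, 0, 1, 0, 0, 0, 0, 0, 0, 1, 0, 0, 0, 0, 0, 0, 1, 0, 0, 0, 0, 0, 0, 1, 0, 0, 0, 0, 0, 0, 1, 0, 0, 0, 0, 0, 0, 1, 0, 0, 0, 0, 0, 0, 1, 0, 0, 0, 0, 0, 0, 1, 0, 0, 0, 0, 0, 0, 1, 0, 0, 0, 0, 0, 0, 1]
}}

```text
time_s: 12.1
tcp_pos: [0.4604, -0.2925, 0.1217]
tool_rot: [[-0.962, -0.274, -0.0], [-0.274, 0.962, -0.0], [0.0, -0.0, -1.0]]
contact_force: [-0.3, 0.5, 0.2]
opening: 0.003
gripper_force: 0.0
```

Request:
{"fn": "jog_arm", "kwargs": {
  "moves": [0, 0, 0, 0, 0, 0, 1, 0, 0, 0, 0, 0, 0, 1, 0, 0, 0, 0, 0, 0, 1, 0, 0, 0, 0, 0, 0, 1, 0, 0, 0, 0, 0, 0, 1, 0, 0, 0, 0, 0, 0, 1]
}}

```text
time_s: 12.7
tcp_pos: [0.4603, -0.2925, 0.1217]
tool_rot: [[-0.962, -0.274, 0.0], [-0.274, 0.962, -0.0], [0.0, -0.0, -1.0]]
contact_force: [0.6, -0.5, -0.3]
opening: 0.008
gripper_force: 0.0
```

Run:
```python
from h import *
C,B=snap("scene","pics/s3.png"); A=manip.get_image("side")
a=cv2.resize(A[370:480,290:390],None,fx=4,fy=4); b=cv2.resize(B[170:280,90:190],None,fx=4,fy=4)
cv2.imwrite("pics/ab3.png",np.hstack([a,b])[:,:,::-1])
```

```text
(no output)
```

View pics/ab3.png

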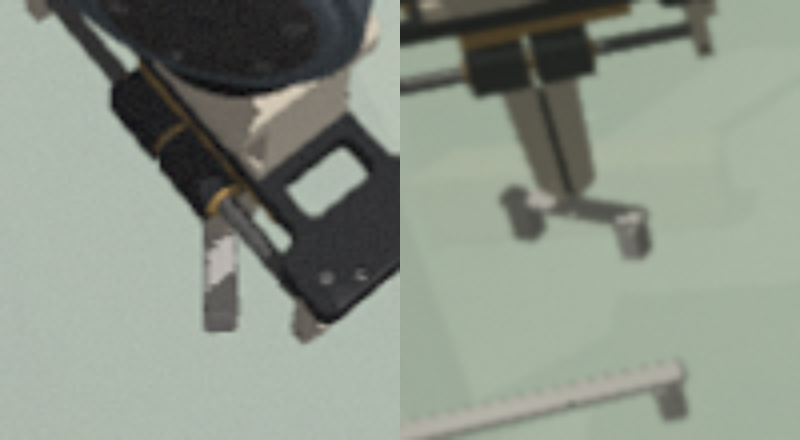

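The fingertips are just above the middle of the short bar at crop position (570,195). The pull still stands where it was and there is no contact force, so I'm handing in.

```bash
python3 -c "
from plant import manip
print(manip.job_done())"
```

```text
the job is handed in; nothing more can be done
None
```

I pushed the plate fully in and it sprang back, leaving one washer in the dish; the hand is still pointing about 9 mm above the middle of the shorter pull's bar without touching it, and the job is handed in.

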